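# Reload the lipped reagent bays of an analyser deck

### The job

First pull the blue run lever fully back towards the robot to stop the analyser; then clear the spent grey cassettes out of the analyser's bays into the orange waste tray and fit every fresh coloured cassette that lies on the bench into the bay with the lip of its own colour: tongue tilted in under the lip, then levelled until it lies flat and fully home on the bay floor. Only when all that is finished, push the run lever all the way over again, away from the robot. Leave the bottle, the jar and the blue tip box where they stand.

Things in the scene. Friction and masses are not known exactly. Their poses are not given: they have to be found in the camera images.
- fresh_yellow: fresh yellow cassette, white grip fin, 0.17 to 0.29 kg, loose on the bench, tongue roughly towards the robot; may be absent. 120 x 56 mm (x, y); origin: mid-underside; +x away from the tongue. Body x -36..60, 25 mm high; tongue x -60..-36, 44 wide, 8 thick, flush below; upright grip fin on top, 16 mm thick (y), x -15..35, z 25..62 mm.
- fresh_green: fresh green cassette, white grip fin, 0.17 to 0.29 kg, loose on the bench, tongue roughly towards the robot; may be absent. 120 x 56 mm (x, y); origin: mid-underside; +x away from the tongue. Body x -36..60, 25 mm high; tongue x -60..-36, 44 wide, 8 thick, flush below; upright grip fin on top, 16 mm thick (y), x -15..35, z 25..62 mm.
- fresh_red: fresh red cassette, white grip fin, 0.17 to 0.29 kg, loose on the bench, tongue roughly towards the robot; may be absent. 120 x 56 mm (x, y); origin: mid-underside; +x away from the tongue. Body x -36..60, 25 mm high; tongue x -60..-36, 44 wide, 8 thick, flush below; upright grip fin on top, 16 mm thick (y), x -15..35, z 25..62 mm.
- spent_0: spent cassette, grey, black grip fin, 0.14 to 0.24 kg, starts seated in one of the bays (any colour); may be absent. 120 x 56 mm (x, y); origin: mid-underside; +x away from the tongue. Body x -36..60, 25 mm high; tongue x -60..-36, 44 wide, 8 thick, flush below; upright grip fin on top, 16 mm thick (y), x -15..35, z 25..62 mm.
- spent_1: spent cassette, grey, black grip fin, 0.14 to 0.24 kg, starts seated in one of the bays (any colour); may be absent. 120 x 56 mm (x, y); origin: mid-underside; +x away from the tongue. Body x -36..60, 25 mm high; tongue x -60..-36, 44 wide, 8 thick, flush below; upright grip fin on top, 16 mm thick (y), x -15..35, z 25..62 mm.
- spent_2: spent cassette, grey, black grip fin, 0.14 to 0.24 kg, starts seated in one of the bays (any colour); may be absent. 120 x 56 mm (x, y); origin: mid-underside; +x away from the tongue. Body x -36..60, 25 mm high; tongue x -60..-36, 44 wide, 8 thick, flush below; upright grip fin on top, 16 mm thick (y), x -15..35, z 25..62 mm.
- bay_yellow: fixed open-topped bay with yellow lip on the analyser's blue deck. Origin: mid-underside, 10 mm above the bench; +x away from robot. Cavity x -63..63, y -32..32, floor z=12, 8 to 10 mm walls to z=27 mm. Lip over the robot-side end, x -63..-49, z 27..33 mm. All three bays are alike and parallel; their order varies.
- bay_green: fixed open-topped bay with green lip on the analyser's blue deck. Origin: mid-underside, 10 mm above the bench; +x away from robot. Cavity x -63..63, y -32..32, floor z=12, 8 to 10 mm walls to z=27 mm. Lip over the robot-side end, x -63..-49, z 27..33 mm. Tilted about 12 degrees, tongue down, a cassette passes under the lip.
- bay_red: fixed open-topped bay with red lip on the analyser's blue deck. Origin: mid-underside, 10 mm above the bench; +x away from robot. Cavity x -63..63, y -32..32, floor z=12, 8 to 10 mm walls to z=27 mm. Lip over the robot-side end, x -63..-49, z 27..33 mm. A cassette is home with its origin near x=0, y=0, z=12 mm here, axes parallel.
- waste_tray: fixed orange open tray, 160 x 160 x 35 mm high outside (x, y, z), walls 5 mm, floor 5 mm. Origin: centre of its underside on the bench. Takes two cassettes lying side by side along x (centres at y = -33 and +33 mm).
- run_lever (a joint): blue run lever at the +y end of the deck: 0 = leaning towards the robot (load), 1.0 rad = fully over, away from the robot (run). It starts at run, swings in the x-z plane of the bays and stays where it is left; it can be pushed either way with closed fingers.
- run_lever_tip (a point): centre of the 26 mm ball at the end of the run lever (a 10 mm rod), 80 mm from the pivot, which is 32 mm above the bench on a 70 x 50 mm block; so about 102 mm above the bench at either end of the swing, 112 mm halfway. Light: under 2 N at the ball moves it.
- reagent_bottle: amber reagent bottle, 60 mm across, 140 mm high, loose bystander. Origin: centre of its underside.
- buffer_jar: white buffer jar, 70 mm across, 90 mm high, loose bystander. Origin: centre of its underside.
- tip_box: blue box of white pipette tips, 120 x 80 x 51 mm, loose bystander. Origin: centre of its underside.

How it is judged:
On the way, in this order (a step that is already met when the one before it is completed fails the run):
1. the run lever is pulled fully back towards the robot while the spent cassettes still sit in their bays (value of joint run_lever below 0.12 rad and distance of each of spent_0, spent_1, spent_2 from where it was at the start of the episode below 0.03 m), for 0.2 s.
2. every spent cassette is in the waste tray and every fresh cassette is fully home in the bay of its colour, with the run lever still on the robot's side (x of spent_0 in the frame of waste_tray between -0.075 and 0.075 m and y of spent_0 in the frame of waste_tray between -0.075 and 0.075 m and z of each of spent_0, spent_1, spent_2 in the frame of waste_tray below 0.06 m and linear speed of each of spent_0, spent_1, spent_2, fresh_yellow, fresh_green, fresh_red below 0.02 m/s and x of spent_1 in the frame of waste_tray between -0.075 and 0.075 m and y of spent_1 in the frame of waste_tray between -0.075 and 0.075 m and x of spent_2 in the frame of waste_tray between -0.075 and 0.075 m and y of spent_2 in the frame of waste_tray between -0.075 and 0.075 m and x of fresh_yellow in the frame of bay_yellow between -0.008 and 0.008 m and y of fresh_yellow in the frame of bay_yellow between -0.007 and 0.007 m and z of fresh_yellow in the frame of bay_yellow between 0.008 and 0.0155 m and angle between the z axis of fresh_yellow and the z axis of bay_yellow, either way round below 0.05 rad and angle between the x axis of fresh_yellow and the x axis of bay_yellow, either way round below 0.13 rad and x of fresh_green in the frame of bay_green between -0.008 and 0.008 m and y of fresh_green in the frame of bay_green between -0.007 and 0.007 m and z of fresh_green in the frame of bay_green between 0.008 and 0.0155 m and angle between the z axis of fresh_green and the z axis of bay_green, either way round below 0.05 rad and angle between the x axis of fresh_green and the x axis of bay_green, either way round below 0.13 rad and x of fresh_red in the frame of bay_red between -0.008 and 0.008 m and y of fresh_red in the frame of bay_red between -0.007 and 0.007 m and z of fresh_red in the frame of bay_red between 0.008 and 0.0155 m and angle between the z axis of fresh_red and the z axis of bay_red, either way round below 0.05 rad and angle between the x axis of fresh_red and the x axis of bay_red, either way round below 0.13 rad and value of joint run_lever below 0.5 rad), for 0.2 s.
3. the run lever is pushed fully over, away from the robot (value of joint run_lever above 0.88 rad), for 0.2 s.
At the end, for the whole second after the job is handed in: Each fresh cassette rests in the bay of its colour: within 8 mm along, 7 mm across, 4 mm of the floor in height, level to 0.05 rad, straight to 0.13 rad; each spent cassette rests in the waste tray; the run lever is beyond 0.88 rad (absent ones are passed over) (x of spent_0 in the frame of waste_tray between -0.075 and 0.075 m and y of spent_0 in the frame of waste_tray between -0.075 and 0.075 m and z of each of spent_0, spent_1, spent_2 in the frame of waste_tray below 0.06 m and linear speed of each of spent_0, spent_1, spent_2, fresh_yellow, fresh_green, fresh_red below 0.02 m/s and x of spent_1 in the frame of waste_tray between -0.075 and 0.075 m and y of spent_1 in the frame of waste_tray between -0.075 and 0.075 m and x of spent_2 in the frame of waste_tray between -0.075 and 0.075 m and y of spent_2 in the frame of waste_tray between -0.075 and 0.075 m and x of fresh_yellow in the frame of bay_yellow between -0.008 and 0.008 m and y of fresh_yellow in the frame of bay_yellow between -0.007 and 0.007 m and z of fresh_yellow in the frame of bay_yellow between 0.008 and 0.0155 m and angle between the z axis of fresh_yellow and the z axis of bay_yellow, either way round below 0.05 rad and angle between the x axis of fresh_yellow and the x axis of bay_yellow, either way round below 0.13 rad and x of fresh_green in the frame of bay_green between -0.008 and 0.008 m and y of fresh_green in the frame of bay_green between -0.007 and 0.007 m and z of fresh_green in the frame of bay_green between 0.008 and 0.0155 m and angle between the z axis of fresh_green and the z axis of bay_green, either way round below 0.05 rad and angle between the x axis of fresh_green and the x axis of bay_green, either way round below 0.13 rad and x of fresh_red in the frame of bay_red between -0.008 and 0.008 m and y of fresh_red in the frame of bay_red between -0.007 and 0.007 m and z of fresh_red in the frame of bay_red between 0.008 and 0.0155 m and angle between the z axis of fresh_red and the z axis of bay_red, either way round below 0.05 rad and angle between the x axis of fresh_red and the x axis of bay_red, either way round below 0.13 rad and value of joint run_lever above 0.88 rad); the robot touches nothing.
It fails at once if the reagent bottle is shifted by more than 30 mm or tipped (distance of reagent_bottle from where it was at the start of the episode above 0.03 m or angle between reagent_bottle's own z axis and vertical above 0.5 rad).
It fails at once if the buffer jar is shifted by more than 30 mm or tipped (distance of buffer_jar from where it was at the start of the episode above 0.03 m or angle between buffer_jar's own z axis and vertical above 0.5 rad).
It fails at once if the tip box is shifted by more than 30 mm or tipped (distance of tip_box from where it was at the start of the episode above 0.03 m or angle between tip_box's own z axis and vertical above 0.5 rad).
Of spent_0, spent_1, spent_2 only 1 to 2 are there at a start; the rules pass over those that are not, and their reading is None.
Of fresh_yellow, fresh_green, fresh_red only 2 to 3 are there at a start; the rules pass over those that are not, and their reading is None.
At some moment in a run one of fresh_yellow, fresh_green, fresh_red may be knocked a few centimetres aside while the robot is not near it.
It also fails if it takes over 210 s, if anything falls off the work surface, if the arm or the gripper's body presses on something with over 40 N, if the wrist force passes 120 N, or if a joint passes its speed limit or range.

### The arm

A 6-joint arm with a two-finger parallel gripper is mounted at the origin on the work surface. World frame = base frame: x ahead of the robot, y to its left, z up, the work surface at z = 0. Lengths are in m, angles in rad, forces in N, time in s.
With the tool pointing down it reaches from about 0.3 to 0.775 m from the base axis. Payload 14.6 kg.
Tool frame: the origin (TCP) lies at the very end of the fingers, on their centre line; the grasp point (between the pads) lies 19 mm behind it; z points along the fingers, y is the line along which they close (so a half turn about z gives the same grasp; the last joint's range is limited). The gripper opens to 94 mm and grips with 3 to 60 N. Pads are 16 mm wide; open, the fingers measure 119 mm over their backs; the gripper's body (75 mm by 177 mm) begins 78 mm behind the grasp point.
Start: joints at [-1.338, 0.3, 1.521, -0, 1.321, -0.067], TCP at [0.162, -0.525, 0.205] pointing down, gripper open.
Joint ranges: [-3.03, 3.03], [-0.79, 2.21], [0.23, 2.52], [-1.04, 4.18], [0, 3.07], [-2.55, 2.55]. Speed limits (rad/s): [2.22, 2.22, 2.57, 3.14, 3.14, 3.14].

### API

Orientations are given as [roll, pitch, yaw] about the fixed x, y, z axes, in that order (R = Rz(yaw) Ry(pitch) Rx(roll)).
In Python, from station import ctrl gives the robot as it stands.
- The arm moves only by the tool carry_out, never from a script. Its argument "motion" is text: rows parted by semicolons, each of 7 numbers parted by spaces: the shift along the world's x, y, z in m, then the turn, a rotation vector about the world's x, y, z in degrees, then the closure in counts, from 0 (fully open) to 255 (shut). In form: dx dy dz wx wy wz hand; .... A call has 1 to 20 rows; each row shifts and turns the commanded pose from where the row before left it; what a row does not reach is not made up. A row lasts 1/12 s, in which the tool goes at most 41.7 mm and 7.16 degrees, less where a joint would pass 70% of its speed; a pose out of reach is approached as far as the arm can. A call is refused whole if a number of a shift passes 0.0417 or a number of a turn 7.16, either way. A call with a gripper value outside its range is refused whole. The fingers move at their own pace and stop on an object; "grip_force" is the grip in N (left out, the last holds). Time passes only in rows, so rows that do not move let the fingers close. It gives the time, the measured TCP pose, the force, the opening and the grip force at its end, in the units of the state.
- ctrl.get_obs(): the state, without advancing time (a new reading comes with each control period).
- ctrl.camera(name): name is "scene" or "top" or "wrist"; returns a dict with "pixels" (400x640x3 uint8, red, green, blue), "range_z" (400x640 float32, m along the optical axis (not along the pixel's ray), 0 where there is no reading), "K" (3x3 intrinsics, pixels), "dist" ([k1, k2, p1, p2, k3] as OpenCV has them; the pictures are not rectified), "position" and "attitude" of the camera in the world. Camera axes: x right, y up, looking along -z (the intrinsics and any distortion apply to the point x, -y, -z); pixel columns grow to the right and rows downward; lengths in m; the calibration is good to about 2 mm. A picture is of the moment at which its call begins.
- ctrl.hand_in(): hands the job in; it is judged then, once.
The state is a dict: "time_s": time; "qpos": joint angles; "joint_vel": joint speeds; "tau": joint torques, N m; "ee_pos": TCP position; "eef_rot": TCP orientation; "force": force on the tool from outside, world axes, zero at the start; "moment": the same for the moment, N m; "grip_width": finger opening in m; "grip_force": force on a finger pad.
Only numpy, scipy, OpenCV 4.12 (cv2) and the standard library are available. Lean on these libraries where they do the work, as an engineer would, in place of code of your own. Each camera call takes 0.05 s, during which the arm holds its last target. There are 200 camera calls.

## Working session

There is one attempt and no reset: what is moved stays moved. The work goes in short steps, Python scripts to look and compute and a tool call to move; the robot and the scene stay as the last step left them, time stands still between calls to the robot, and variables do not carry over. Pictures are saved under pics/ and viewed, at most 14 in all, crops included, and the job is handed in when it is done.

Besides the shell and the picture viewer there is one more tool, called by a JSON object that holds its "method" and its "body". carry_out: Moves the arm, as the interface text tells. Its arguments: {"type":"object","properties":{"motion":{"type":"string"},"grip_force":{"type":"number"}},"required":["motion"]}

```bash
ls; mkdir -p pics
cat > h.py <<'E'
import numpy as np, cv2
from station import ctrl
from scipy.spatial.transform import Rotation as R
def att(a):
    a=np.array(a,float)
    if a.shape==(3,3): return a
    return R.from_euler('xyz',a).as_matrix() if a.size==3 else R.from_quat(a).as_matrix()
def cloud(c):
    z=c['range_z']; h,w=z.shape
    u,v=np.meshgrid(np.arange(w),np.arange(h))
    p=cv2.undistortPoints(np.stack([u,v],-1).reshape(-1,1,2).astype(float),np.array(c['K']),np.array(c['dist'])).reshape(h,w,2)
    P=np.stack([p[...,0]*z,-p[...,1]*z,-z],-1)
    W=P@att(c['attitude']).T+np.array(c['position']); W[z==0]=np.nan
    return W
def save(c,n): cv2.imwrite('pics/'+n,c['pixels'][...,::-1])
E
python3 - <<'E'
from h import *
for n in ('top','scene'):
    c=ctrl.camera(n); save(c,n+'0.png'); np.savez(n+'0.npz',W=cloud(c),px=c['pixels'])
    print(n,c['position'],c['attitude'],c['K'],c['dist'])
print(ctrl.get_obs())
E
```

```text
pics
top [0.42238061 0.0242194  1.23030726] [ 0.17401375 -0.02345348 -1.54715384] [[426.67432521   0.         314.75603965]
 [  0.         426.67432521 200.27067526]
 [  0.           0.           1.        ]] [-0.11727802  0.          0.          0.          0.        ]
scene [ 1.32856372 -0.84881986  1.08265774] [ 8.57534650e-01 -5.98290839e-04  7.07414874e-01] [[440.42072406   0.         320.13669208]
 [  0.         440.42072406 202.04839889]
 [  0.           0.           1.        ]] [-0.03345145  0.          0.          0.          0.        ]
{'time_s': 0.1, 'qpos': array([-1.33757418e+00,  3.00378586e-01,  1.52150356e+00, -3.65687519e-05,
        1.32067750e+00, -6.65900518e-02]), 'joint_vel': array([ 0.00043551, -0.000947  , -0.00113461, -0.00055434, -0.00043049,
        0.0002541 ]), 'tau': array([ 7.27749193e-05, -5.32644689e+01, -3.53284478e+01,  7.08851824e-02,
        2.34431477e-02, -6.50048241e-05]), 'ee_pos': array([ 0.16237888, -0.52524961,  0.20496986]), 'eef_rot': array([-3.14062544e+00, -2.90011491e-05,  2.99821254e-01]), 'force': array([ 0.44792365, -0.15538499, -0.32991567]), 'moment': array([-0.03320896, -0.00509261,  0.02901082]), 'grip_force': 0.0, 'grip_width': 0.09382126704316658}
```

View pics/top0.png

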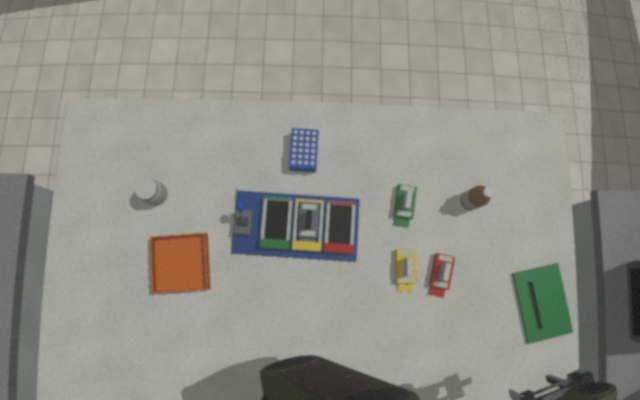

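View pics/scene0.png

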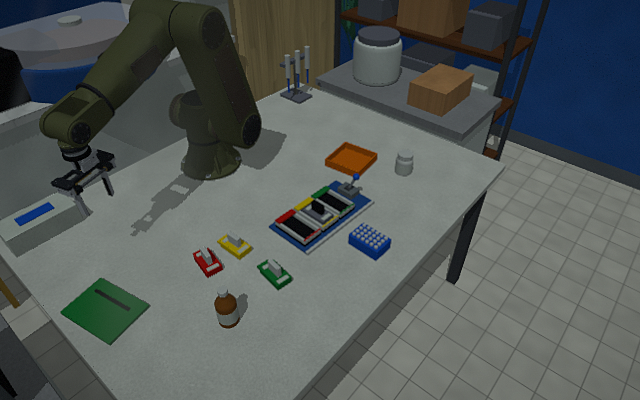

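Top view: bays green (278,222), yellow (308,224, holding the only spent cassette), red (340,226). Fresh cassettes are green (404,203), yellow (405,270) and red (441,273), with the tray at (180,264) and the lever ball near (240,208).

```bash
python3 - <<'E'
from h import *
d=np.load('top0.npz'); W=d['W']; px=d['px']
hsv=cv2.cvtColor(px,cv2.COLOR_RGB2HSV).astype(int); H,S,V=[hsv[...,i] for i in range(3)]
v,u=np.mgrid[:400,:640]
def box(a,b,c,e): return (u>a)&(u<b)&(v>c)&(v<e)
def rect(m,name,zlo=-1,zhi=1):
    m=m&(W[...,2]>zlo)&(W[...,2]<zhi); P=W[m]
    if len(P)<4: print(name,len(P)); return
    r=cv2.minAreaRect(P[:,:2].astype(np.float32)*1000)
    print(name,len(P),np.round(P.mean(0),4),np.round(np.median(P[:,2]),4),'rect',np.round(r[0],1),np.round(r[1],1),round(r[2],1))
sat=S>110
g=sat&(H>45)&(H<85); y=sat&(H>20)&(H<35); r=sat&((H<8)|(H>172)); o=sat&(H>=5)&(H<20); b=sat&(H>100)&(H<130)
for n,m,bx in (('g',g,(385,425,180,230)),('y',y,(388,422,244,296)),('r',r,(425,460,248,302))):
    B=box(*bx); rect(B&m,n+' body'); rect(B,n+' all',.012); rect(B,n+' fin',.045); rect(B,n+' top',.018,.032)
B=box(228,362,185,265)
for n,m in (('g',g),('y',y),('r',r)): rect(B&m,n+' lip')
rect(box(228,362,185,265)&b,'deck'); rect(box(295,322,198,250),'spent fin',.06)
rect(box(215,258,195,240),'lever',.06); rect(box(215,258,195,240)&b,'ball',.05)
rect(box(140,220,225,300)&o,'tray'); rect(box(140,220,225,300)&o,'tray rim',.02)
rect(box(280,330,120,180),'tips',.03);rect(box(130,170,170,215),'jar',.06);rect(box(455,500,175,220),'bottle',.08)
# bay top structures
rect(box(255,362,190,258),'bays',.03,.05)
s=np.load('scene0.npz');W2=s['W'];p2=s['px'];
m=(W2[...,2]>.085)&(abs(W2[...,0]-.41)<.12)&(abs(W2[...,1]-.24)<.08);P=W2[m];print('scene ball',len(P),P.mean(0) if len(P) else'',P.min(0),P.max(0))
E
python3 - <<'E'
import cv2
a=cv2.imread('pics/top0.png')[115:305,140:480]; cv2.imwrite('pics/top0c.png',cv2.resize(a,(800,447),interpolation=cv2.INTER_CUBIC))
E
```

```text
g body 0
g all 671 [ 0.6374 -0.2597  0.0313] 0.0257 rect [ 628.2 -261.3] [ 58.4 120.8] 82.0
g fin 122 [ 0.6375 -0.2611  0.0603] 0.0615 rect [ 638.6 -262. ] [16.2 50.5] 81.2
g top 502 [ 0.6386 -0.2603  0.0249] 0.0249 rect [ 640.2 -263.1] [58.3 96.5] 81.8
y body 355 [ 0.4355 -0.2566  0.0189] 0.0229 rect [ 442.1 -261.6] [113.7  53.3] 1.6
y all 674 [ 0.454  -0.2591  0.0312] 0.0257 rect [ 442.3 -262.1] [119.3  55.8] 1.5
y fin 119 [ 0.4514 -0.2599  0.0603] 0.0612 rect [ 452.6 -259.9] [15.4 49.5] 89.8
y top 511 [ 0.4556 -0.2596  0.0249] 0.0251 rect [ 454.9 -261.8] [93.8 55.8] 1.5
r body 298 [ 0.4221 -0.3539  0.0183] 0.0225 rect [ 428.2 -364.3] [ 54.1 113.5] 78.1
r all 675 [ 0.4407 -0.3639  0.032 ] 0.026 rect [ 432.8 -366.7] [ 57.4 113.2] 78.5
r fin 133 [ 0.4385 -0.3648  0.0596] 0.0609 rect [ 437.9 -366.4] [17.3 49.1] 78.1
r top 491 [ 0.4419 -0.3649  0.0251] 0.0252 rect [ 440.9 -368.4] [57.4 96.6] 78.5
g lip 119 [0.5076 0.1123 0.0428] 0.0428 rect [508.  110.2] [69.9 18.3] 87.8
y lip 263 [0.5133 0.0215 0.0422] 0.0427 rect [561.8  19.7] [ 78.  140.8] 87.5
r lip 248 [ 0.5036 -0.0682  0.0417] 0.
[... 336 characters left out ...]
1 17.6] 1.4
tray 3218 [0.4458 0.3837 0.0094] 0.0058 rect [445.1 383.9] [158.9 171.9] 7.1
tray rim 459 [0.4399 0.3801 0.0322] 0.0335 rect [446.  378.3] [157.5 161.6] 6.5
tips 1127 [0.7814 0.0384 0.0465] 0.046 rect [784.4  38.4] [ 80.1 122.5] 87.9
jar 505 [0.6423 0.4649 0.0849] 0.089 rect [643.2 468. ] [65.6 65. ] 12.7
bottle 371 [ 0.6474 -0.4541  0.1084] 0.1028 rect [ 649.4 -457.5] [58.9 49. ] 24.7
bays 2277 [0.5545 0.0204 0.0409] 0.041 rect [563.5  19.9] [260.4 145.4] 87.7Traceback (most recent call last):
  File "<stdin>", line 24, in <module>
    return umr_minimum(a, axis, None, out, keepdims, initial, where)
ValueError: zero-size array to reduction operation minimum which has no identity
```

View pics/top0c.png

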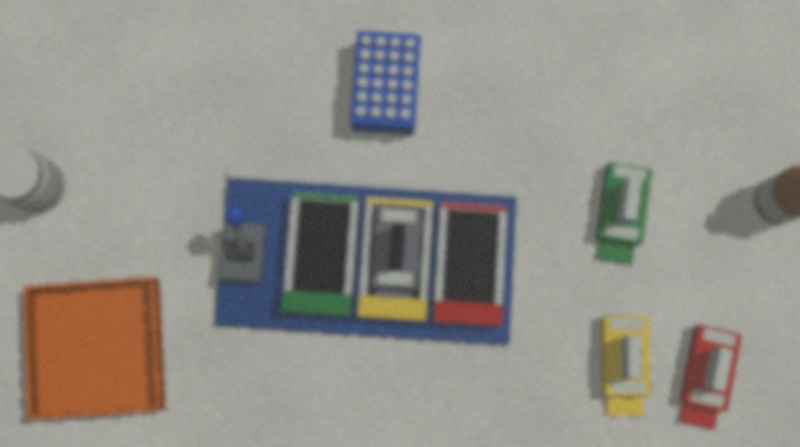

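The crop confirms one spent cassette in the yellow bay, empty green and red bays, and the lever ball at about (235,213) leaning away. First I move to the lever, fingers shut.

{"method": "carry_out", "body": {"motion": "0.02 0.03 0.002 0 0 -1 255; 0.02 0.03 0.002 0 0 -1 255; 0.02 0.03 0.002 0 0 -1 255; 0.02 0.03 0.002 0 0 -1 255; 0.02 0.03 0.002 0 0 -1 255; 0.02 0.03 0.002 0 0 -1 255; 0.02 0.03 0.002 0 0 -1 255; 0.02 0.03 0.002 0 0 -1 255; 0.02 0.03 0.002 0 0 -1 255; 0.02 0.03 0.002 0 0 -1 255; 0.02 0.03 0.002 0 0 -1 255; 0.02 0.03 0.002 0 0 -1 255; 0.02 0.03 0.002 0 0 -1 255; 0.02 0.03 0.002 0 0 -1 255; 0.02 0.03 0.002 0 0 -1 255; 0.02 0.03 0.002 0 0 -1 255; 0.02 0.03 0.002 0 0 -1 255; 0.02 0.03 0.002 0 0 -1 255; 0.02 0.03 0.002 0 0 -1 255; 0.02 0.03 0.002 0 0 -1 255", "grip_force": 40}}

```text
time_s: 1.77
ee_pos: [0.563, 0.0763, 0.2452]
eef_rot: [3.141, 0.001, -0.05]
force: [0.6, -1.0, 0.4]
grip_width: 0.0005
grip_force: 0.0
```

Run:
```python
from h import *
c=ctrl.camera('wrist'); save(c,'w1.png'); np.savez('w1.npz',W=cloud(c),px=c['pixels']); print(c['position'],c['attitude'])
```

```text
[0.62807743 0.07328227 0.42458536] [-2.28583873e-01  2.52468190e-05 -1.62142915e+00]
```

View pics/w1.png

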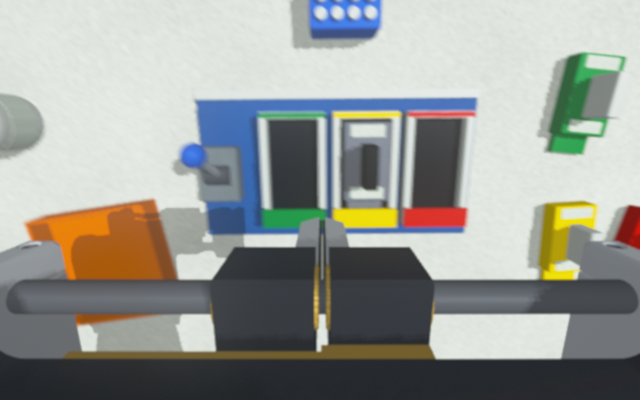

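{"method": "carry_out", "body": {"motion": "0.02 0.026 0 0 0 0 255; 0.02 0.025 0 0 0 0 255; 0.02 0.025 0 0 0 0 255; 0.016 0.025 0 0 0 0 255; 0.016 0.025 0 0 0 0 255; 0 0 -0.03 0 0 0 255; 0 0 -0.03 0 0 0 255; 0 0 -0.03 0 0 0 255; 0 0 -0.03 0 0 0 255; 0 0 -0.03 0 0 0 255; 0 0 -0.008 0 0 0 255; 0 0 0 0 0 0 255"}}

```text
time_s: 2.82
ee_pos: [0.6532, 0.2002, 0.0849]
eef_rot: [3.14, 0.005, -0.049]
force: [-1.1, -0.7, -0.1]
grip_width: 0.0003
grip_force: 0.0
```

The wrist view shows all three bays clearly: green lip (293,218), yellow lip (365,218), red lip (436,217), ball (193,156).

{"method": "carry_out", "body": {"motion": "-0.015 0.001 0 0 0 0 255; -0.01 0 0 0 0 0 255; -0.01 0 0 0 0 0 255; -0.01 0.001 0 0 0 0 255; -0.01 0 0 0 0 0 255; -0.01 0 0 0 0 0 255; -0.01 0.001 0 0 0 0 255; -0.01 0 0 0 0 0 255; -0.01 0 0 0 0 0 255; -0.005 0.001 0 0 0 0 255; -0.003 0 0 0 0 0 255; 0 0 0 0 0 0 255"}}

```text
time_s: 3.82
ee_pos: [0.5518, 0.2048, 0.0887]
eef_rot: [-3.141, -0.002, -0.049]
force: [-0.1, 0.0, 0.8]
grip_width: 0.0005
grip_force: 0.0
```

Run:
```python
from h import *
d=np.load('w1.npz'); W=d['W']; px=d['px']
hsv=cv2.cvtColor(px,cv2.COLOR_RGB2HSV).astype(int); H,S=hsv[...,0],hsv[...,1]
v,u=np.mgrid[:400,:640]
def rect(m,name,zlo=-1,zhi=1):
    m=m&(W[...,2]>zlo)&(W[...,2]<zhi); P=W[m]
    r=cv2.minAreaRect(P[:,:2].astype(np.float32)*1000)
    print(name,len(P),np.round(P.mean(0),4),np.round(np.median(P[:,2]),4),'rect',np.round(r[0],1),np.round(r[1],1),round(r[2],1))
sat=S>110
g=sat&(H>45)&(H<85); y=sat&(H>20)&(H<35); r=sat&((H<8)|(H>172))
for n,m,a,b in (('g',g,255,330),('y',y,328,402),('r',r,400,478)):
    rect(m&(u>a)&(u<b)&(v>205)&(v<232),n+' lip',.038,.05)
    rect((u>a)&(u<b)&(v>105)&(v<232),n+' bay',.033,.046)
    rect(m&(u>a)&(u<b)&(v>105)&(v<232),n+' col',.03,.046)
rect((u>330)&(u<400)&(v>130)&(v<200),'fin',.075)
rect((u>250)&(u<480)&(v>105)&(v<232),'bays',.03,.046)
rect((u>170)&(u<210)&(v>140)&(v<172)&sat,'ball',.09)
```

```text
g lip 863 [0.5112 0.1195 0.0429] 0.0431 rect [508.9 114. ] [77.5 22.5] 87.4
g bay 2585 [0.5633 0.1137 0.0393] 0.038 rect [567.6 110.5] [ 80.2 144. ] 87.8
g col 1057 [0.5335 0.1179 0.042 ] 0.0428 rect [568.1 111.5] [ 78.1 141.1] 87.2
y lip 1026 [0.5061 0.0217 0.043 ] 0.0431 rect [505.6  23.1] [79.3 22.5] 87.1
y bay 3138 [0.5574 0.0204 0.0399] 0.0383 rect [563.6  20.2] [ 80.  144.7] 87.6
y col 1382 [0.5346 0.0212 0.0416] 0.0428 rect [564.8  20.5] [ 79.2 141.3] 87.5
r lip 1027 [ 0.5024 -0.0646  0.043 ] 0.0431 rect [502.1 -65.4] [77.1 22.4] 88.2
r bay 3095 [ 0.5517 -0.0689  0.0393] 0.038 rect [560.4 -64.4] [ 91.9 143.9] 87.5
r col 1303 [ 0.5265 -0.0652  0.0418] 0.0428 rect [561.1 -67.4] [ 77.2 142.7] 88.0
fin 685 [0.5743 0.0201 0.0837] 0.084 rect [573.9  19.5] [16.2 48.9] 87.8
bays 9188 [0.5568 0.0153 0.0392] 0.038 rect [563.6  20.1] [261.2 144.7] 87.7
ball 440 [0.6016 0.2015 0.1146] 0.1153 rect [601.6 203.4] [23.5 20.3] 85.1
```

```bash
cat > lev.py <<'E'
from h import *
for n in('wrist','scene','top'):
    c=ctrl.camera(n); W=cloud(c); hsv=cv2.cvtColor(c['pixels'],cv2.COLOR_RGB2HSV).astype(int)
    m=(hsv[...,1]>110)&(abs(hsv[...,0]-115)<15)&(abs(W[...,1]-.203)<.03)&(abs(W[...,0]-.56)<.09)&(W[...,2]>.08)&(W[...,2]<.125)
    P=W[m]; print(n,len(P),*(np.round(f(0),4) for f in (P.mean,P.min,P.max)) if len(P) else '')
E
python3 lev.py
```

```text
wrist 0
scene 15 [0.5318 0.1982 0.1081] [0.5235 0.1915 0.1026] [0.5386 0.2082 0.1145]
top 0
```

{"method": "carry_out", "body": {"motion": "-0.003 0 -0.002 0 0 0 255; -0.003 0 -0.001 0 0 0 255; -0.002 0 0 0 0 0 255; 0 0 0 0 0 0 255; 0 0 0 0 0 0 255"}}

```text
time_s: 4.38
ee_pos: [0.5499, 0.2046, 0.0872]
eef_rot: [-3.138, -0.017, -0.05]
force: [37.3, 0.3, -4.4]
grip_width: 0.0006
grip_force: 19.0
```

```bash
python3 lev.py
```

```text
wrist 0
scene 17 [0.5299 0.1992 0.1058] [0.5215 0.1939 0.0965] [0.5374 0.2082 0.1144]
top 0
```

{"method": "carry_out", "body": {"motion": "0.01 0 0 0 0 0 255; 0.006 0 0.02 0 0 0 255; 0 0 0.04 0 0 0 255; 0 0 0.04 0 0 0 100; 0.002 -0.03 0.02 0 0 0.5 100; 0.002 -0.03 0 0 0 0 100; 0.002 -0.03 0 0 0 0 100; 0.001 -0.03 0 0 0 0 100; 0.001 -0.03 0 0 0 0 100; 0 -0.03 0 0 0 0 100; 0 -0.005 -0.02 0 0 0 100; 0 0 -0.03 0 0 0 100; 0 0 -0.03 0 0 0 100; 0 0 0 0 0 0 100"}}

```text
time_s: 5.7
ee_pos: [0.5649, 0.0193, 0.119]
eef_rot: [3.142, 0.009, -0.041]
force: [-0.7, 0.2, -1.4]
grip_width: 0.057
grip_force: 0.0
```

```bash
python3 lev.py
```

```text
wrist 76 [0.5344 0.1957 0.0997] [0.5299 0.1935 0.0958] [0.5383 0.2003 0.1046]
scene 32 [0.5347 0.2004 0.1065] [0.519  0.1905 0.0979] [0.544  0.2158 0.1162]
top 52 [0.5263 0.2047 0.1118] [0.5163 0.1944 0.1039] [0.5379 0.2133 0.1185]
```

{"method": "carry_out", "body": {"motion": "0.005 0.0003 -0.02 0 -0.5 0 100; 0.004 0 -0.02 0 0 0 100; 0 0 -0.02 0 0 0 100; 0 0 -0.008 0 0 0 100; 0 0 0 0 0 0 100; 0 0 0 0 0 0 255; 0 0 0 0 0 0 255; 0 0 0 0 0 0 255; 0 0 0 0 0 0 255; 0 0 0 0 0 0 255; 0 0 0 0 0 0 255"}}

```text
time_s: 6.77
ee_pos: [0.5765, 0.0198, 0.0568]
eef_rot: [-3.141, -0.009, -0.041]
force: [0.4, 0.6, -0.3]
grip_width: 0.0203
grip_force: 0.0
```

{"method": "carry_out", "body": {"motion": "0 0 0 0 0 0 255; 0 0 0 0 0 0 255; 0 0 0 0 0 0 255; 0 0 0.0015 0 0 0 255; -0.001 0 0.0024 0 -2 0 255; -0.001 0 0.0024 0 -2 0 255; -0.0015 0 0.0024 0 -2 0 255; -0.0015 0 0.0024 0 -2 0 255; -0.0015 0 0.0024 0 -2 0 255; -0.0017 0 0.0024 0 -2 0 255; 0 0 0 0 0 0 255; 0.006 0 0.0014 0 0 0 255; 0.006 -0.0005 0.0014 0 0 0 255; 0.006 0 0.0014 0 0 0 255; 0.006 -0.0005 0.0014 0 0 0 255; 0 0 0 0 0 0 255"}}

```text
time_s: 8.1
ee_pos: [0.5936, 0.0187, 0.0781]
eef_rot: [-3.133, -0.218, -0.042]
force: [-0.4, 0.6, -1.4]
grip_width: 0.0155
grip_force: 40.0
```

{"method": "carry_out", "body": {"motion": "0 0 0.035 0 0 0 255; 0 0 0.035 0 2 0 255; 0 0 0.035 0 2 0 255; 0 0 0.015 0 2 0 255; -0.0114 0.0303 0 0 2 0.5 255; -0.0114 0.0303 0 0 2 0.8 255; -0.0114 0.0303 0 0 2 0.8 255; -0.0114 0.0303 0 0 0.5 0.8 255; -0.0114 0.0303 0 0 0 0.8 255; -0.0114 0.0303 0 0 0 0.8 255; -0.0114 0.0303 0 0 0 0.8 255; -0.0114 0.0303 0 0 0 0.8 255; -0.0114 0.0303 0 0 0 0.8 255; -0.0114 0.0303 0 0 0 0.8 255; -0.0114 0.0303 0 0 0 0.8 255; -0.0114 0.0303 0 0 0 0.3 255; 0 0 -0.03 0 0 0 255; 0 0 -0.03 0 0 0 255; 0 0 -0.02 0 0 0 255; 0 0 0 0 0 0 255"}}

```text
time_s: 9.77
ee_pos: [0.4537, 0.3814, 0.1134]
eef_rot: [3.14, 0.006, 0.113]
force: [-0.2, -0.2, -1.9]
grip_width: 0.0156
grip_force: 40.0
```

{"method": "carry_out", "body": {"motion": "0.002 0 -0.025 0 0 0 255; 0.001 0 -0.025 0 0 0 255; 0 0 -0.012 0 0 0 255; 0 0 -0.008 0 0 0 255; 0 0 0 0 0 0 255; 0 0 0 0 0 0 100; 0 0 0 0 0 0 100; 0 0 0 0 0 0 100; 0 0 0 0 0 0 100; 0 0 0 0 0 0 100; 0 0 0.03 0 0 0 100; 0 0 0.04 0 0 0 100; 0 0 0.04 0 0 0 100; 0 0 0.04 0 0 0 100; 0 0 0 0 0 0 100"}}

```text
time_s: 11.02
ee_pos: [0.4604, 0.384, 0.2068]
eef_rot: [-3.133, -0.011, 0.113]
force: [0.0, 0.7, 0.5]
grip_width: 0.0571
grip_force: 0.0
```

```bash
cat > look.py <<'E'
from h import *
import sys
def run(name='top',pic=None):
    c=ctrl.camera(name); W=cloud(c); px=c['pixels']
    if pic: save(c,pic)
    hsv=cv2.cvtColor(px,cv2.COLOR_RGB2HSV).astype(int); H,S=hsv[...,0],hsv[...,1]; sat=S>110
    for n,m in (('g',(H>45)&(H<85)),('y',(H>20)&(H<35)),('r',(H<8)|(H>172))):
        m=m&sat&(W[...,2]>.012)&(W[...,2]<.03)&(W[...,1]<-.12)&(W[...,1]>-.5)&(W[...,0]>.25)
        if m.sum()<10: print(n,'-',m.sum()); continue
        q=np.median(W[m],0)
        near=(np.hypot(W[...,0]-q[0],W[...,1]-q[1])<.075)
        for k,lo,hi in(('top',.018,.032),('fin',.052,.07)):
            P=W[near&(W[...,2]>lo)&(W[...,2]<hi)]
            if len(P)<5: continue
            r=cv2.minAreaRect(P[:,:2].astype(np.float32)*1000)
            print(n,k,len(P),np.round(P.mean(0),4),np.round(r[0],1),np.round(r[1],1),round(r[2],1))
if __name__=='__main__': run(*sys.argv[1:])
E
python3 look.py top top2.png
```

```text
g - 0
y top 506 [ 0.4554 -0.26    0.0251] [ 454.9 -262.3] [93.8 55.6] 1.5
y fin 107 [ 0.4516 -0.2604  0.0615] [ 452.6 -260.5] [14.6 49.5] 89.5
r top 584 [ 0.4423 -0.3521  0.025 ] [ 447.3 -337.3] [120.9  96.6] 78.4
r fin 122 [ 0.4385 -0.3654  0.061 ] [ 438.  -366.9] [18.3 49.3] 77.7
```

View pics/top2.png

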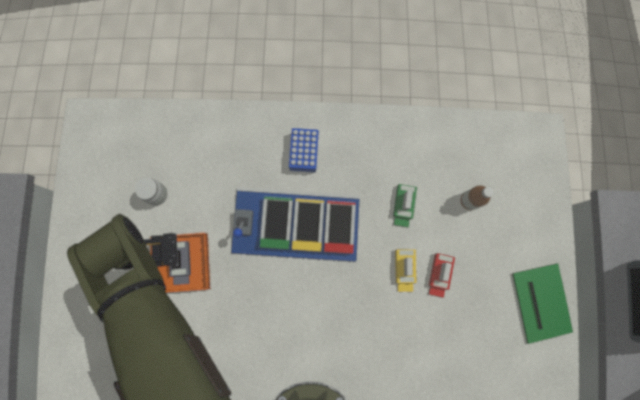

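The top view shows the spent cassette lying in the tray (180,258), the lever pulled back and the fresh ones unmoved. Next is yellow.

{"method": "carry_out", "body": {"motion": "0 -0.036 0 0 0 -0.3 100; 0 -0.036 0 0 0 -0.3 100; 0 -0.036 0 0 0 -0.3 100; 0 -0.036 0 0 0 -0.3 100; 0 -0.036 0 0 0 -0.3 100; 0 -0.036 0 0 0 -0.3 100; 0 -0.036 0 0 0 -0.3 100; 0 -0.036 0 0 0 -0.3 100; 0 -0.036 0 0 0 -0.3 100; 0 -0.036 0 0 0 -0.3 100; 0 -0.036 0 0 0 -0.3 100; 0 -0.036 0 0 0 -0.3 100; 0 -0.036 0 0 0 -0.3 100; 0 -0.036 0 0 0 -0.3 100; 0 -0.036 0 0 0 -0.3 100; 0 -0.036 0 0 0 -0.3 100; 0 -0.036 0 0 0 -0.3 100; -0.003 -0.034 -0.02 0 0 -0.3 100; 0 0 -0.02 0 0 0 100; 0 0 0 0 0 0 100"}}

```text
time_s: 12.73
ee_pos: [0.4533, -0.2639, 0.1535]
eef_rot: [-3.136, 0.006, 0.016]
force: [-1.1, 0.9, -0.4]
grip_width: 0.0571
grip_force: 0.0
```

```bash
python3 look.py wrist; python3 -c "
from h import *;o=ctrl.get_obs();print(o['ee_pos'],o['eef_rot'])"
```

```text
g top 2202 [ 0.6066 -0.258   0.0253] [ 609.7 -256.9] [56.1 33.3] 82.3
y top 4158 [ 0.4588 -0.2615  0.0253] [ 454.2 -261.5] [95.8 56.2] 0.9
y fin 982 [ 0.4537 -0.2618  0.0618] [ 452.5 -261.8] [49.6 15.4] 0.8
r top 3945 [ 0.4514 -0.3526  0.0252] [ 447.8 -336.1] [120.2  96. ] 77.5
r fin 1129 [ 0.4403 -0.3654  0.061 ] [ 438.8 -366.6] [16.8 50.4] 77.4
[ 0.45421629 -0.26321959  0.15577674] [-3.13666574  0.00393277  0.017533  ]
```

{"method": "carry_out", "body": {"motion": "-0.0015 0.0017 -0.035 0 0 0 100; 0 0 -0.035 0 0 0 100; 0 0 -0.025 0 0 0 100; 0 0 -0.017 0 0 0 100; 0 0 -0.008 0 0 0 100; 0 0 -0.003 0 0 0 100; 0 0 0 0 0 0 255; 0 0 0 0 0 0 255; 0 0 0 0 0 0 255; 0 0 0 0 0 0 255; 0 0 0 0 0 0 255; 0 0 0 0 0 0 255; 0 0 0 0 0 0 255; 0 0 0 0 0 0 255"}}

```text
time_s: 13.95
ee_pos: [0.454, -0.2619, 0.0352]
eef_rot: [-3.14, -0.0, 0.019]
force: [-0.7, -0.1, 3.2]
grip_width: 0.0158
grip_force: 40.0
```

{"method": "carry_out", "body": {"motion": "0 0 0.03 0 0 0 255; 0 0 0.04 0 0 0 255; 0 0 0.04 0 0 0 255; 0.0136 0.0281 0.005 0 -1.25 -0.34 255; 0.0136 0.0281 0 0 -1.25 -0.34 255; 0.0136 0.0281 0 0 -1.25 -0.34 255; 0.0136 0.0281 0 0 -1.25 -0.34 255; 0.0136 0.0281 0 0 -1.25 -0.34 255; 0.0136 0.0281 0 0 -1.25 -0.34 255; 0.0136 0.0281 0 0 -1.25 -0.34 255; 0.0136 0.0281 0 0 -1.25 -0.34 255; 0.0136 0.0281 0 0 -1.25 -0.34 255; 0.0136 0.0281 0 0 -1.25 -0.34 255; 0 0 0 0 0 0 255; 0 0 0 0 0 0 255; 0 0 0 0 0 0 255"}}

```text
time_s: 15.28
ee_pos: [0.5895, 0.0188, 0.1496]
eef_rot: [-3.137, -0.217, -0.041]
force: [-0.1, -0.3, -1.4]
grip_width: 0.0156
grip_force: 40.0
```

{"method": "carry_out", "body": {"motion": "0 0 -0.03 0 0 0 255; 0 0 -0.02 0 0 0 255; 0 0 -0.014 0 0 0 255; 0 0 -0.0065 0 0 0 255; 0 0 0 0 0 0 255; 0 0 0 0 0 0 255; 0 0 0 0 0 0 255"}}

```text
time_s: 15.87
ee_pos: [0.5905, 0.0187, 0.0807]
eef_rot: [-3.137, -0.22, -0.042]
force: [0.3, 0.1, -2.0]
grip_width: 0.0157
grip_force: 40.0
```

{"method": "carry_out", "body": {"motion": "-0.0048 0.0002 -0.0012 0 0 0 255; -0.0048 0.0002 -0.0012 0 0 0 255; -0.0048 0.0003 -0.0012 0 0 0 255; -0.0048 0.0003 -0.0012 0 0 0 255; -0.005 0.0003 -0.0014 0 0 0 255; 0 0 0 0 0 0 255; 0 0 0 0 0 0 255; 0 0 0 0 0 0 255"}}

```text
time_s: 16.53
ee_pos: [0.566, 0.0205, 0.0736]
eef_rot: [-3.137, -0.219, -0.041]
force: [4.3, -1.0, -2.0]
grip_width: 0.0156
grip_force: 40.0
```

{"method": "carry_out", "body": {"motion": "0.0018 -0.0002 -0.0024 0 2.1 0 255; 0.0017 -0.0001 -0.0025 0 2.1 0 255; 0.0017 -0.0001 -0.0026 0 2.1 0 255; 0 0 0 0 0 0 255; 0.0016 -0.0001 -0.0026 0 2.1 0 255; 0.0015 -0.0001 -0.0027 0 2.1 0 255; 0.0014 -0.0001 -0.0027 0 2.1 0 255; 0 0 0 0 0 0 255; 0 0 0 0 0 0 255; 0 0 0 0 0 0 255"}}

```text
time_s: 17.37
ee_pos: [0.575, 0.0198, 0.0575]
eef_rot: [3.137, 0.001, -0.04]
force: [0.1, -0.3, -2.0]
grip_width: 0.0158
grip_force: 40.0
```

{"method": "carry_out", "body": {"motion": "0 0 -0.002 0 0 0 255; 0 0 0 0 0 0 255; 0 0 0 0 0 0 100; 0 0 0 0 0 0 100; 0 0 0 0 0 0 100; 0 0 0 0 0 0 100; 0 0 0 0 0 0 100; 0 0 0.03 0 0 0 100; 0 0 0.04 0 0 0 100; 0 0 0.04 0 0 0 100; 0 0 0.015 0 0 0 100; 0 0 0 0 0 0 100; 0 0 0 0 0 0 100"}}

```text
time_s: 18.45
ee_pos: [0.5755, 0.0197, 0.1808]
eef_rot: [3.137, 0.001, -0.04]
force: [-0.3, 0.8, -0.6]
grip_width: 0.0571
grip_force: 0.0
```

```bash
cat > seat.py <<'E'
from h import *
import sys
B={'y':(.564,.0201),'g':(.5677,.1105),'r':(.5603,-.0703)}
k,cam=sys.argv[1],sys.argv[2]
c=ctrl.camera(cam); W=cloud(c)
a=-.041; ex=np.array([np.cos(a),np.sin(a)]); ey=np.array([-ex[1],ex[0]])
d=W[...,:2]-np.array(B[k]); x=d@ex; y=d@ey; z=W[...,2]-.010
near=(abs(x)<.06)&(abs(y)<.03)
P=near&(z>.033)&(z<.042)
A=np.c_[x[P],y[P],np.ones(P.sum())]; s,_,_,_=np.linalg.lstsq(A,z[P],rcond=None)
print('body top n',P.sum(),'slopes',s[:2].round(4),'z mean -25:',z[P].mean()-.025,'x ext',np.percentile(x[P],[1,99]).round(4),'y ext',np.percentile(y[P],[1,99]).round(4))
F=near&(z>.067)&(z<.08); r=cv2.minAreaRect(np.c_[x[F],y[F]].astype(np.float32)*1000)
print('fin',F.sum(),r,'z',np.median(z[F])-.062, 'x should be 10')
E
python3 seat.py y wrist; python3 look.py top
```

```text
body top n 4342 slopes [0.0178 0.0001] z mean -25: 0.011997333190006926 x ext [-0.058   0.0587] y ext [-0.0268  0.0281]
fin 916 ((9.497807502746582, 0.7519803047180176), (50.01105499267578, 14.832507133483887), 0.15690161287784576) z 0.012046219359639246 x should be 10
g - 0
y - 0
r top 497 [ 0.4416 -0.3648  0.0251] [ 440.3 -367.7] [57.6 97. ] 76.3
r fin 121 [ 0.4387 -0.3655  0.0609] [ 438.3 -366.4] [17.7 49.4] 78.3
```

Yellow is home (z 12.0 mm, fin at x 9.5, y 0.8 mm). Next is red.

{"method": "carry_out", "body": {"motion": "-0.0114 -0.0322 0 0 0 -0.86 100; -0.0114 -0.0322 0 0 0 -0.86 100; -0.0114 -0.0322 0 0 0 -0.86 100; -0.0114 -0.0322 0 0 0 -0.86 100; -0.0114 -0.0322 0 0 0 -0.86 100; -0.0114 -0.0322 0 0 0 -0.86 100; -0.0114 -0.0322 0 0 0 -0.86 100; -0.0114 -0.0322 0 0 0 -0.86 100; -0.0114 -0.0322 0 0 0 -0.86 100; -0.0114 -0.0322 0 0 0 -0.86 100; -0.0114 -0.0322 0 0 0 -0.86 100; -0.0114 -0.0322 -0.015 0 0 -0.86 100; 0 0 -0.01 0 0 0 100; 0 0 0 0 0 0 100; 0 0 0 0 0 0 100; 0 0 0 0 0 0 100"}}

```text
time_s: 19.88
ee_pos: [0.4391, -0.3657, 0.1557]
eef_rot: [3.138, 0.002, -0.219]
force: [-0.2, -0.4, 0.5]
grip_width: 0.0574
grip_force: 0.0
```

```bash
python3 look.py wrist; python3 -c "
from h import *;o=ctrl.get_obs();print(o['ee_pos'],o['eef_rot'])"
```

```text
g top 2640 [ 0.6104 -0.2617  0.0252] [ 615.7 -258.2] [57.  45.1] 81.0
g fin 430 [ 0.6185 -0.2606  0.0601] [ 619.9 -259.4] [16.6 12.2] 86.3
y - 0
r top 4101 [ 0.4456 -0.3683  0.0253] [ 441.3 -367.5] [56.  95.1] 77.5
r fin 960 [ 0.4406 -0.3675  0.0619] [ 439.3 -367.4] [15.4 49.3] 77.3
[ 0.43927578 -0.3657395   0.15610212] [ 3.13714564e+00  1.41608234e-03 -2.18732370e-01]
```

{"method": "carry_out", "body": {"motion": "0 -0.0015 -0.035 0 0 0 100; 0 0 -0.035 0 0 0 100; 0 0 -0.025 0 0 0 100; 0 0 -0.017 0 0 0 100; 0 0 -0.008 0 0 0 100; 0 0 -0.002 0 0 0 100; 0 0 0 0 0 0 255; 0 0 0 0 0 0 255; 0 0 0 0 0 0 255; 0 0 0 0 0 0 255; 0 0 0 0 0 0 255; 0 0 0 0 0 0 255; 0 0 0 0 0 0 255; 0 0 0 0 0 0 255"}}

```text
time_s: 21.1
ee_pos: [0.4387, -0.3682, 0.034]
eef_rot: [3.137, 0.001, -0.22]
force: [-0.7, 1.8, 3.2]
grip_width: 0.0155
grip_force: 40.0
```

{"method": "carry_out", "body": {"motion": "0 0 0.03 0 0 0 255; 0 0 0.04 0 0 0 255; 0 0 0.04 0 0 0 255; 0.0147 0.0297 0.005 0 0 2 255; 0.0147 0.0297 0 0 0 2 255; 0.0147 0.0297 0 0 0 2 255; 0.0147 0.0297 0 0 0 2 255; 0.0147 0.0297 0 0 0 2.25 255; 0.0147 0.0297 0 0 -2.5 0 255; 0.0147 0.0297 0 0 -2.5 0 255; 0.0147 0.0297 0 0 -2.5 0 255; 0.0147 0.0297 0 0 -2.5 0 255; 0.0147 0.0297 0 0 -2.5 0 255; 0 0 0 0 0 0 255; 0 0 0 0 0 0 255; 0 0 0 0 0 0 255"}}

```text
time_s: 22.43
ee_pos: [0.5853, -0.0715, 0.1485]
eef_rot: [-3.137, -0.215, -0.042]
force: [0.6, 1.0, -2.3]
grip_width: 0.0159
grip_force: 40.0
```

{"method": "carry_out", "body": {"motion": "0 0 -0.03 0 0 0 255; 0 0 -0.02 0 0 0 255; 0 0 -0.014 0 0 0 255; 0 0 -0.0065 0 0 0 255; 0 0 0 0 0 0 255; 0 0 0 0 0 0 255; 0 0 0 0 0 0 255"}}

```text
time_s: 23.02
ee_pos: [0.5861, -0.0717, 0.0794]
eef_rot: [-3.137, -0.218, -0.043]
force: [-0.1, -0.1, -1.7]
grip_width: 0.0157
grip_force: 40.0
```

{"method": "carry_out", "body": {"motion": "-0.005 0.0002 -0.0014 0 0 0 255; -0.005 0.0002 -0.0014 0 0 0 255; -0.005 0.0003 -0.0014 0 0 0 255; -0.005 0.0003 -0.0014 0 0 0 255; -0.005 0.0003 -0.0014 0 0 0 255; 0 0 0 0 0 0 255; 0 0 0 0 0 0 255; 0 0 0 0 0 0 255"}}

```text
time_s: 23.68
ee_pos: [0.5608, -0.0699, 0.0715]
eef_rot: [-3.137, -0.217, -0.042]
force: [3.2, -0.2, -2.2]
grip_width: 0.0158
grip_force: 40.0
```

{"method": "carry_out", "body": {"motion": "0.0017 -0.0002 -0.0023 0 2.1 0 255; 0.0017 -0.0002 -0.0024 0 2.1 0 255; 0.0016 -0.0001 -0.0025 0 2.1 0 255; 0 0 0 0 0 0 255; 0.0015 -0.0001 -0.0025 0 2.1 0 255; 0.0014 -0.0001 -0.0026 0 2.1 0 255; 0.0013 -0.0001 -0.0026 0 2 0 255; 0 0 0 0 0 0 255; 0 0 0 0 0 0 255; 0 0 0 0 0 0 255"}}

```text
time_s: 24.52
ee_pos: [0.5695, -0.0706, 0.0562]
eef_rot: [3.137, 0.001, -0.041]
force: [-0.2, -0.4, -2.0]
grip_width: 0.0154
grip_force: 40.0
```

{"method": "carry_out", "body": {"motion": "0 0 -0.002 0 0 0 255; 0 0 0 0 0 0 255; 0 0 0 0 0 0 100; 0 0 0 0 0 0 100; 0 0 0 0 0 0 100; 0 0 0 0 0 0 100; 0 0 0 0 0 0 100; 0 0 0.03 0 0 0 100; 0 0 0.04 0 0 0 100; 0 0 0.04 0 0 0 100; 0 0 0.015 0 0 0 100; 0 0 0 0 0 0 100; 0 0 0 0 0 0 100"}}

```text
time_s: 25.6
ee_pos: [0.5699, -0.0707, 0.1794]
eef_rot: [3.137, 0.001, -0.041]
force: [-0.6, -0.5, -0.2]
grip_width: 0.0573
grip_force: 0.0
```

```bash
python3 seat.py r wrist; python3 look.py wrist; sed -i 's/sat=S>110/sat=S>80/' look.py; python3 look.py top
```

```text
body top n 4387 slopes [0.0166 0.0002] z mean -25: 0.011992640426877789 x ext [-0.0581  0.0588] y ext [-0.0269  0.0281]
fin 914 ((9.719314575195312, 0.5163407325744629), (14.741218566894531, 49.273460388183594), 89.67789459228516) z 0.012035151245030226 x should be 10
g top 3816 [ 0.6439 -0.2536  0.0252] [ 641.3 -261.3] [57.6 96.3] 82.0
g fin 1281 [ 0.6399 -0.259   0.0607] [ 639.3 -261. ] [17.3 50.1] 81.1
y - 0
r - 0
g top 504 [ 0.6389 -0.2601  0.0249] [ 640.5 -262.3] [57.5 97.4] 81.9
g fin 111 [ 0.638  -0.2618  0.061 ] [ 638.4 -262.4] [16.4 50.9] 80.2
y - 0
r - 0
```

Red is home. Next is green.

{"method": "carry_out", "body": {"motion": "0.0115 -0.0318 0 0 0 -1 100; 0.0115 -0.0318 0 0 0 -1 100; 0.0115 -0.0318 0 0 0 -1 100; 0.0115 -0.0318 0 0 0 -1 100; 0.0115 -0.0318 0 0 0 -1 100; 0.0115 -0.0318 -0.015 0 0 -1 100; 0 0 -0.01 0 0 0 100; 0 0 0 0 0 0 100; 0 0 0 0 0 0 100; 0 0 0 0 0 0 100"}}

```text
time_s: 26.58
ee_pos: [0.6389, -0.2604, 0.1546]
eef_rot: [3.137, 0.002, -0.145]
force: [-0.2, 0.2, 0.4]
grip_width: 0.0576
grip_force: 0.0
```

```bash
python3 look.py wrist; python3 -c "
from h import *;o=ctrl.get_obs();print(o['ee_pos'],o['eef_rot'])"
```

```text
g top 4103 [ 0.6461 -0.2619  0.0253] [ 641.6 -261.4] [56.2 94.9] 81.7
g fin 983 [ 0.6407 -0.2615  0.0619] [ 639.8 -261.4] [15.5 49.6] 81.5
y - 0
r - 0
[ 0.63906094 -0.26044247  0.15520159] [ 3.13703117e+00  8.38584882e-04 -1.44764143e-01]
```

{"method": "carry_out", "body": {"motion": "0.0005 -0.001 -0.035 0 0 0 100; 0 0 -0.035 0 0 0 100; 0 0 -0.025 0 0 0 100; 0 0 -0.017 0 0 0 100; 0 0 -0.007 0 0 0 100; 0 0 -0.002 0 0 0 100; 0 0 0 0 0 0 255; 0 0 0 0 0 0 255; 0 0 0 0 0 0 255; 0 0 0 0 0 0 255; 0 0 0 0 0 0 255; 0 0 0 0 0 0 255; 0 0 0 0 0 0 255; 0 0 0 0 0 0 255"}}

```text
time_s: 27.8
ee_pos: [0.6395, -0.2624, 0.0337]
eef_rot: [3.137, 0.001, -0.146]
force: [-0.4, 1.6, 2.8]
grip_width: 0.0159
grip_force: 40.0
```

{"method": "carry_out", "body": {"motion": "0 0 0.03 0 0 0 255; 0 0 0.04 0 0 0 255; 0 0 0.04 0 0 0 255; -0.0039 0.031 0.005 0 0 1.5 255; -0.0039 0.031 0 0 0 1.5 255; -0.0039 0.031 0 0 0 1.5 255; -0.0039 0.031 0 0 0 1.5 255; -0.0039 0.031 0 0 0 0 255; -0.0039 0.031 0 0 0 0 255; -0.0039 0.031 0 0 0 0 255; -0.0039 0.031 0 0 -2.5 0 255; -0.0039 0.031 0 0 -2.5 0 255; -0.0039 0.031 0 0 -2.5 0 255; -0.0039 0.031 0 0 -2.5 0 255; -0.0037 0.0308 0 0 -2.5 0 255; 0 0 0 0 0 0 255; 0 0 0 0 0 0 255; 0 0 0 0 0 0 255"}}

```text
time_s: 29.3
ee_pos: [0.5927, 0.1091, 0.1482]
eef_rot: [-3.137, -0.216, -0.042]
force: [0.6, -1.1, -3.5]
grip_width: 0.0158
grip_force: 40.0
```

{"method": "carry_out", "body": {"motion": "0 0 -0.03 0 0 0 255; 0 0 -0.02 0 0 0 255; 0 0 -0.014 0 0 0 255; 0 0 -0.0065 0 0 0 255; 0 0 0 0 0 0 255; 0 0 0 0 0 0 255; 0 0 0 0 0 0 255"}}

```text
time_s: 29.88
ee_pos: [0.5935, 0.109, 0.079]
eef_rot: [-3.137, -0.218, -0.043]
force: [-0.5, 0.8, -2.4]
grip_width: 0.0157
grip_force: 40.0
```

{"method": "carry_out", "body": {"motion": "-0.005 0.0002 -0.0014 0 0 0 255; -0.005 0.0002 -0.0014 0 0 0 255; -0.005 0.0003 -0.0014 0 0 0 255; -0.005 0.0003 -0.0014 0 0 0 255; -0.005 0.0003 -0.0014 0 0 0 255; 0 0 0 0 0 0 255; 0 0 0 0 0 0 255; 0 0 0 0 0 0 255"}}

```text
time_s: 30.55
ee_pos: [0.5682, 0.1107, 0.0714]
eef_rot: [-3.137, -0.218, -0.042]
force: [4.7, -0.3, -1.8]
grip_width: 0.0157
grip_force: 40.0
```

{"method": "carry_out", "body": {"motion": "0.0017 -0.0002 -0.0023 0 2.1 0 255; 0.0017 -0.0002 -0.0024 0 2.1 0 255; 0.0016 -0.0001 -0.0025 0 2.1 0 255; 0 0 0 0 0 0 255; 0.0015 -0.0001 -0.0025 0 2.1 0 255; 0.0014 -0.0001 -0.0026 0 2.1 0 255; 0.0013 -0.0001 -0.0026 0 2 0 255; 0 0 0 0 0 0 255; 0 0 0 0 0 0 255; 0 0 0 0 0 0 255"}}

```text
time_s: 31.38
ee_pos: [0.5765, 0.1099, 0.0558]
eef_rot: [3.137, 0.001, -0.041]
force: [1.5, 0.0, -1.4]
grip_width: 0.016
grip_force: 40.0
```

{"method": "carry_out", "body": {"motion": "0.0005 0 -0.0015 0 0 0 255; 0 0 0 0 0 0 255; 0 0 0 0 0 0 100; 0 0 0 0 0 0 100; 0 0 0 0 0 0 100; 0 0 0 0 0 0 100; 0 0 0 0 0 0 100; 0 0 0.03 0 0 0 100; 0 0 0.04 0 0 0 100; 0 0 0.04 0 0 0 100; 0 0 0.015 0 0 0 100; 0 0 0 0 0 0 100; 0 0 0 0 0 0 100"}}

```text
time_s: 32.47
ee_pos: [0.5775, 0.1099, 0.1796]
eef_rot: [3.137, 0.001, -0.041]
force: [0.3, -0.4, -1.2]
grip_width: 0.0571
grip_force: 0.0
```

```bash
for k in g y r; do python3 seat.py $k wrist; done; python3 lev.py; python3 -c "
from h import *;c=ctrl.camera('wrist');save(c,'w3.png')"
```

```text
body top n 4419 slopes [0.0169 0.0009] z mean -25: 0.011960451652267938 x ext [-0.058   0.0581] y ext [-0.0273  0.0279]
fin 927 ((9.216209411621094, 0.058087825775146484), (15.1632080078125, 49.574798583984375), 89.6696548461914) z 0.012053060046282885 x should be 10
body top n 3426 slopes [0.0105 0.0124] z mean -25: 0.012207182202206061 x ext [-0.0573  0.0592] y ext [-0.0239  0.0295]
fin 1040 ((10.450664520263672, 4.147776126861572), (16.63924217224121, 49.339691162109375), 89.94459533691406) z 0.011893009211936575 x should be 10
body top n 3767 slopes [ 0.0142 -0.0022] z mean -25: 0.012028481463135197 x ext [-0.0559  0.0587] y ext [-0.0261  0.0288]
fin 1163 ((9.165185928344727, 0.8084983825683594), (50.210147857666016, 17.559669494628906), 0.05582582950592041) z 0.011811991560554194 x should be 10
wrist 358 [0.5342 0.2011 0.1094] [0.5208 0.1942 0.0978] [0.5418 0.2098 0.116 ]
scene 31 [0.535  0.1996 0.1068] [0.5233 0.1913 0.098 ] [0.543  0.2119 0.1152]
top 0
```

View pics/w3.png

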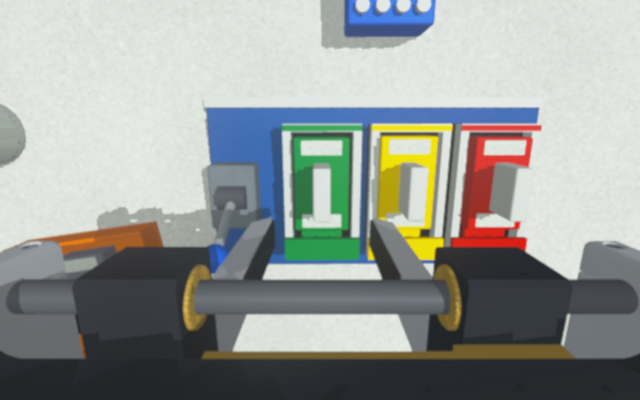

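All three cassettes lie flat in their bays (green (322,190), yellow (410,190), red (500,190)), and the lever is still back at (225,230). Yellow may have moved a few mm sideways, so I check it again on the way to the lever.

{"method": "carry_out", "body": {"motion": "-0.0245 0.0235 0 0 0 0 255; -0.0245 0.0235 0 0 0 0 255; -0.0245 0.0235 0 0 0 0 255; -0.0245 0.0235 0 0 0 0 255; 0 0 0 0 0 0 255; 0 0 0 0 0 0 255; 0 0 0 0 0 0 255; 0 0 0 0 0 0 255"}}

```text
time_s: 33.48
ee_pos: [0.4801, 0.2032, 0.1793]
eef_rot: [3.137, 0.002, -0.042]
force: [0.2, -0.7, -0.5]
grip_width: 0.0072
grip_force: 0.0
```

```bash
for c in wrist top; do for k in g y r; do echo $c $k; python3 seat.py $k $c; done; done
```

```text
wrist g
body top n 4990 slopes [ 0.017 -0.004] z mean -25: 0.012053633872548514 x ext [-0.0585  0.0578] y ext [-0.027   0.0282]
fin 1328 ((8.640336990356445, 0.26433467864990234), (16.83788299560547, 49.62604904174805), 89.68408203125) z 0.012006441145524169 x should be 10
wrist y
body top n 4398 slopes [0.0187 0.005 ] z mean -25: 0.012081241733449072 x ext [-0.0587  0.0591] y ext [-0.024   0.0297]
fin 1467 ((10.302175521850586, 4.376463413238525), (50.20751953125, 17.40589141845703), 0.3789989948272705) z 0.01184667725599782 x should be 10
wrist r
body top n 4834 slopes [ 0.015  -0.0122] z mean -25: 0.011973409460058447 x ext [-0.059   0.0587] y ext [-0.0258  0.0285]
fin 757 ((8.347101211547852, 7.868219375610352), (50.84554672241211, 11.527902603149414), 9.948598861694336) z 0.010259236794125395 x should be 10
top g
body top n 557 slopes [ 0.0106 -0.0023] z mean -25: 0.012053458618607078 x ext [-0.0581  0.0571] y ext [-0.0276  0.0276]
fin 113 ((8.396890640258789, -0.11670589447021484), (16.132593154907227, 50.19693374633789), 89.94256591796875) z 0.011601807077842599 x should be 10
top y
body top n 554 slopes [ 0.0136 -0.0003] z mean -25: 0.011892371346007478 x ext [-0.0574  0.0583] y ext [-0.0237  0.0295]
fin 110 ((8.780981063842773, 3.779752254486084), (49.58053207397461, 15.830877304077148), 0.22920671105384827) z 0.011758691414523306 x should be 10
top r
body top n 561 slopes [0.0096 0.0018] z mean -25: 0.01199063076828328 x ext [-0.059   0.0576] y ext [-0.027   0.0278]
fin 107 ((7.960092544555664, 0.49136924743652344), (15.965584754943848, 47.62202453613281), 87.90853881835938) z 0.011695730707333388 x should be 10
```

Yellow sits about 4 mm to +y against its bay wall, flat and fully down. That is inside the tolerance, and the walls stop it going further. Now I push the lever over.

{"method": "carry_out", "body": {"motion": "0 0 -0.03 0 0 0 255; 0 0 -0.03 0 0 0 255; 0 0 -0.025 0 0 0 255; 0 0 -0.009 0 0 0 255; 0 0 0 0 0 0 255; 0 0 0 0 0 0 255; 0.01 0 0 0 0 0 255; 0.01 0 0 0 0 0 255; 0.01 0 0 0 0 0 255; 0.01 0 0 0 0 0 255; 0.01 0 0 0 0 0 255; 0.01 0 0 0 0 0 255; 0.01 0 0 0 0 0 255; 0.01 0 0 0 0 0 255; 0.008 0 0 0 0 0 255; 0.005 0 0 0 0 0 255; 0 0 0 0 0 0 255; 0 0 0 0 0 0 255"}}

```text
time_s: 35.28
ee_pos: [0.5725, 0.2039, 0.0859]
eef_rot: [3.137, 0.001, -0.041]
force: [-1.1, 0.1, -0.2]
grip_width: 0.0003
grip_force: 0.0
```

{"method": "carry_out", "body": {"motion": "0.003 0 0 0 0 0 255; 0.003 0 0 0 0 0 255; 0.002 0 0 0 0 0 255; 0.001 0 0 0 0 0 255; 0 0 0 0 0 0 255; 0 0 0 0 0 0 255"}}

```text
time_s: 35.78
ee_pos: [0.5814, 0.2039, 0.0854]
eef_rot: [3.137, 0.002, -0.041]
force: [0.3, -0.3, -0.0]
grip_width: 0.0004
grip_force: 0.2
```

{"method": "carry_out", "body": {"motion": "0.002 0 0 0 0 0 255; 0.001 0 0 0 0 0 255; 0.001 0 0 0 0 0 255; 0 0 0 0 0 0 255; 0 0 0 0 0 0 255"}}

```text
time_s: 36.2
ee_pos: [0.5835, 0.2039, 0.085]
eef_rot: [3.136, 0.007, -0.041]
force: [-15.2, 0.3, 5.6]
grip_width: 0.0004
grip_force: 6.8
```

At the stop. I back off and lift clear.

{"method": "carry_out", "body": {"motion": "-0.01 0 0 0 0 0 255; -0.02 0 0 0 0 0 255; -0.02 0 0.02 0 0 0 255; -0.02 0 0.04 0 0 0 255; -0.03 0 0.04 0 0 0 255; -0.03 0 0.03 0 0 0 255; -0.02 0 0 0 0 0 255; 0 0 0 0 0 0 255; 0 0 0 0 0 0 255; 0 0 0 0 0 0 255"}}

```text
time_s: 37.03
ee_pos: [0.4428, 0.2038, 0.2053]
eef_rot: [3.137, 0.002, -0.041]
force: [0.5, 0.3, 0.4]
grip_width: 0.0006
grip_force: 0.0
```

```bash
python3 lev.py; python3 seat.py y wrist; python3 seat.py g wrist; python3 -c "
from h import *;c=ctrl.camera('scene');save(c,'s4.png')"
```

```text
wrist 387 [0.597  0.2037 0.1088] [0.5922 0.1911 0.0982] [0.6033 0.2161 0.1147]
scene 33 [0.6091 0.1983 0.1069] [0.5969 0.1867 0.0976] [0.6184 0.2105 0.1145]
top 55 [0.6047 0.2005 0.1116] [0.5958 0.1913 0.0992] [0.6156 0.2098 0.1191]
body top n 3393 slopes [0.0222 0.0011] z mean -25: 0.01203432528135917 x ext [-0.0595  0.0503] y ext [-0.0244  0.0297]
fin 1311 ((9.845319747924805, 4.352322578430176), (17.336565017700195, 49.81270217895508), 89.1397476196289) z 0.011836254596967646 x should be 10
body top n 4082 slopes [ 0.0187 -0.0037] z mean -25: 0.011988643629548969 x ext [-0.0585  0.0499] y ext [-0.0272  0.0281]
fin 1204 ((8.757856369018555, 0.18189144134521484), (16.649341583251953, 50.20309829711914), 89.87660217285156) z 0.011992239006893127 x should be 10
```

View pics/s4.png

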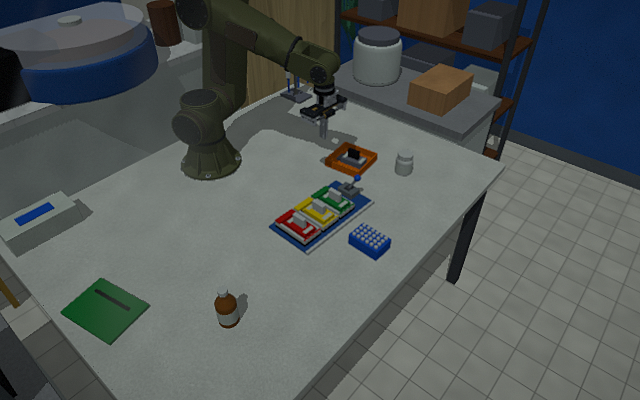

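The scene shows the cassettes seated at (297,225), (318,210) and (337,197), the spent one in the tray (352,155), the lever over at (357,178), the bystanders in place and the arm clear.

```bash
python3 -c "
from h import *;print(ctrl.hand_in())"
```

```text
the job is handed in; nothing more can be done
None
```

The job is handed in, verdict not shown: by camera, the one spent cassette is in the waste tray, the yellow, red and green cassettes lie flat in their own bays (yellow about 4 mm to one side, limit 7 mm), and the run lever is pushed back over to run.

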